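# Set the green filter in a microscope light base and lock the wheel

### The job

Someone has left the filter wheel of the microscope's light base unlocked between two settings. Turn the wheel by its knurled rim, pressing lightly so that its bearing is not strained, until the green filter shows in the window on top, then slide the index bolt gently fully home so that it drops into its notch and locks the wheel there. Leave the dish, bottle, forceps and tube round the base where they are.

Things in the scene. Friction and masses are not known exactly. Their poses are not given: they have to be found in the camera images.
- light_base: Cream-coloured low light base, 144 x 160 x 47 mm, fixed. Origin on the worktop under the wheel's vertical axis; x to its rear, y to its left, z up. Front face at x = -42 mm, rear +102, flanks y = +/-80. Flat top 47 mm high with the window and a thin steel dish ring. A bolt guide, 62 mm long, 23 mm high, stands out from the right flank (x -16 to 16, y -80 to -142 mm).
- filter_wheel: Flat wheel in the base, turning either way without stops about the vertical axis through the light_base origin; same origin as light_base. Its x axis points at its green filter: yaw relative to light_base is 0 when green is in the window. Bearing friction 0.15 N m (2.5 N at the rim): it stays where it is left. A finger must never press on the wheel with more than 18 N.
- rim_front (a point): Foremost point of the wheel's aluminium rim at mid height, fixed to the base (x = -60 mm, 32 mm high). Rim: 120 mm across, 14 mm thick, worn out of true by up to 1.4 mm in radius, 1 mm in height, standing 18 mm out of the open front, with room for a finger about 35 degrees to each side. Fine knurl, nothing to hook: turned by friction of a fingertip pressed on it. 6 to 13 N drives it, less slips; it is hard: 1 mm too far adds some 10 N.
- green_filter (a point): Centre of the green filter disc on the wheel, 34 mm from the axis. Counter-clockwise from above at every 60 degrees follow red, frosted white, blue, amber and smoke grey; discs 30 mm across.
- window (a point): Centre of the round window in the base's top, 32 mm across with a black bezel, 34 mm behind the wheel's axis, 47 mm high. The filter seen in it is the one in the beam.
- index_bolt: Steel bolt sliding along the base's y axis in the guide on the right flank: 14 mm travel, friction about 2 N, stays where it is left; a red band shows while it is drawn. Origin coincides with the light_base origin when home. Fully home it locks the wheel, with a filter centred in the window, and meets its own solid stop.
- bolt_nose (a point): Centre of the bolt's roller nose (10 mm across), hidden in the base, 48 mm from the wheel's axis when home. It enters one of six 90 degree V notches, 8 mm deep, in an index disc of 50 mm radius under the wheel, one per filter. A wheel within 5 degrees is pulled true as it enters; farther off the nose stops on the disc up to 7 mm short of home. Never force it on the wheel with over 20 N.
- bolt_knob (a point): Centre of the top of the bolt's upright black knob, 14 mm across, reaching from 25 to 50 mm above the worktop, free on all sides. In the light_base frame at x = 0, y = -110 mm when home, -124 mm when fully drawn; push it towards +y to lock.
- culture_dish: Clear round dish, 88 mm across, 12 mm high, on the worktop to the left of the base; origin at the centre of its underside.
- stain_bottle: Amber bottle with black cap, 48 x 48 x 85 mm, behind the bolt on the right of the base; origin at the centre of its underside.
- forceps: Steel forceps lying on the worktop in front of the base on the right, 15 x 127 x 9 mm; origin at the middle of the underside.
- tube_blue: White tube with blue cap lying on the worktop in front of the base on the left, 21 x 120 x 21 mm; origin at the middle of the underside.

How it is judged:
By the outcome, as a careful person would: the job done as asked, in the order asked, and still so for the second after the job is handed in, with the robot touching nothing.
It also fails if it takes over 72 s, if anything falls off the work surface, if the arm or the gripper's body presses on something with over 40 N, if the wrist force passes 120 N, or if a joint passes its speed limit or range.

### The arm

A 6-joint arm with a two-finger parallel gripper is mounted at the origin on a cart in front of the work surface, level with it; the furniture and walls round the work are solid. World frame = base frame: x ahead of the robot, y to its left, z up, the work surface at z = 0. Lengths are in m, angles in degrees, forces in N, time in s.
With the tool pointing down it reaches from about 0.375 to 0.9 m from the base axis. Payload 3.1 kg.
Tool frame: the origin (TCP) lies at the very end of the fingers, on their centre line; the grasp point (between the pads) lies bot.hold_point_z behind it (bot.hold_point_z is the distance from the TCP to the grasp point, in m); z points along the fingers, y is the line along which they close (so a half turn about z gives the same grasp; the last joint's range is limited). The gripper opens to 87 mm and grips with 3 to 60 N. Pads are 19 mm wide; open, the fingers measure 117 mm over their backs; the gripper's body (75 mm by 190 mm) begins 51 mm behind the grasp point.
Start: joints at [-80.988, 30.224, 82.088, -0, 67.689, -10.227], TCP at [0.206, -0.59, 0.223] pointing down, gripper open.
Joint ranges: [-176.69, 176.69], [-43.24, 126.21], [12.49, 139.97], [-82, 262], [0, 151.66], [-163.58, 163.58]. Speed limits (degrees/s): [159.86, 159.86, 180, 180, 180, 180].

### API

Orientations are given as a 3x3 rotation matrix whose columns are the frame's x, y, z axes.
In Python, from rig import bot gives the robot as it stands.
- The arm moves only by the tool apply_moves, never from a script. Its argument "plan" is one flat list of numbers, 4 for each row, row after row: the shift along the world's x, y, z normalised to -1 to 1, where 1 is 0.05 m, then the turn about the world's z normalised to -1 to 1, where 1 is 10 degrees. A call has 1 to 12 rows; each row shifts and turns the commanded pose from where the row before left it; what a row does not reach is not made up. A row lasts 1/8 s, in which the tool goes at most 62.5 mm and 10.7 degrees, less where a joint would pass 70% of its speed; a pose out of reach is approached as far as the arm can. A call with a number of a shift or a turn outside -1 to 1 is refused whole. A call with a gripper value outside its range is refused whole. "grip" is the closure, from -1 (fully open) to 1 (shut), so that 0 is half open, set as the call begins (left out, the last holds). The fingers move at their own pace and stop on an object; the grip force is fixed at half the most. Time passes only in rows, so rows that do not move let the fingers close. It gives the time, the measured TCP pose, the force, the opening and the grip force at its end, in the units of the state.
- bot.read_state(): the state, without advancing time (a new reading comes with each control period).
- bot.capture(name): name is "scene" or "top"; returns (picture, depth): 420x560x3 uint8, red, green, blue; 420x560 float32, m along the optical axis (not along the pixel's ray), 0 where there is no reading.
- bot.camera_info(name): a dict with "vertical_fov" (degrees; the focal length in pixels is half the picture's height over the tangent of half this angle, whatever the lens; pixels are square), "cx", "cy" (the principal point, pixels), "k1" (the pictures are not rectified: a ray, as slopes to the right and down, at radius r is drawn at 1 + k1 r^2 times it, then the intrinsics apply), "rvec" (rotation vector, rad) and "tvec" (3), from world to camera coordinates, as OpenCV has them. Camera axes: x right, y down, z forward; pixel columns grow to the right and rows downward; lengths in m; the calibration is good to about 2 mm. A picture is of the moment at which its call begins. camera_info takes no time and is no camera call.
- bot.hand_in(): hands the job in; it is judged then, once.
Trained networks look in the newest picture that a camera, given by its name, has taken for a name from the list of things; names that differ only in an ending like _2 or _b are one class to them, and where a whole thing is asked for, a point or a joint stands for the part that bears it (a point fixed in the world has none). Each returns a list of dicts, best first, with "p" (0 to 1); they miss things now and then, are a little off and sometimes report something else, mostly with a low value. They report only what shows in the picture. A call takes as long as a camera call.
- bot.outline_of(camera, target): "mask" (420x560 bool, what is visible of it) and "xy" ([column, row] as shares, 0 to 1, of the picture: columns of its width, rows of its height, amid what is visible of it).
- bot.pinpoint(camera, target): "xy" ([column, row] as shares, 0 to 1, of the picture: columns of its width, rows of its height: a listed point, or the origin of a listed thing).
The state is a dict: "time_s": time; "joint_positions": joint angles; "qvel": joint speeds; "tau": joint torques, N m; "position": TCP position; "tcp_rot": TCP orientation; "force": force on the tool from outside, world axes, zero at the start; "moment": the same for the moment, N m; "opening": opening from 0.0 (shut) to 1.0 (fully open); "grasp_force": force on a finger pad.
Only numpy, scipy, OpenCV 4.12 (cv2) and the standard library are available. Lean on these libraries where they do the work, as an engineer would, in place of code of your own. Each camera call takes 0.05 s, during which the arm holds its last target. There are 200 camera calls.

## Working session

There is one attempt and no reset: what is moved stays moved. The work goes in short steps, Python scripts to look and compute and a tool call to move; the robot and the scene stay as the last step left them, time stands still between calls to the robot, and variables do not carry over. Pictures are saved under pics/ and viewed, at most 10 in all, crops included, and the job is handed in when it is done.

Besides the shell and the picture viewer there is one more tool, called after "Request:" by a JSON object that holds its "api" and its "payload", one argument or row to a line. apply_moves: Moves the arm, as the interface text tells. Its arguments: {"type":"object","properties":{"plan":{"type":"array","items":{"type":"number"}},"grip":{"type":"number"}},"required":["plan"]}

```bash
mkdir -p pics
cat > h.py <<'E'
import numpy as np,cv2
from rig import bot
def cam(n):
    i=bot.camera_info(n); f=210/np.tan(np.radians(i['vertical_fov'])/2)
    return i,f,cv2.Rodrigues(np.array(i['rvec'],float))[0],np.array(i['tvec'],float).ravel()
def ray(n,xy):
    i,f,R,t=cam(n); u=np.array([(xy[0]*560-i['cx'])/f,(xy[1]*420-i['cy'])/f]); s=u.copy()
    for _ in range(20): s=u/(1+i['k1']*(s@s))
    return -R.T@t, R.T@np.array([s[0],s[1],1])
def atz(n,xy,z):
    o,d=ray(n,xy); return o+d*(z-o[2])/d[2]
def proj(n,p):
    i,f,R,t=cam(n); c=R@np.array(p)+t; s=c[:2]/c[2]; s=s*(1+i['k1']*(s@s)); return f*s+[i['cx'],i['cy']]
def save(n,name):
    p,d=bot.capture(n); cv2.imwrite('pics/'+name,p[:,:,::-1]); return p,d
E
python3 - <<'E'
from h import *
a=save('scene','s0.png')[0];b=save('top','t0.png')[0]
for n in('scene','top'):
    print(n,cam(n)[0])
    for t,z in(('light_base',0),('rim_front',.032),('window',.047),('green_filter',.04),('bolt_knob',.05),('filter_wheel',0),('index_bolt',0),('culture_dish',0),('stain_bottle',0),('forceps',0),('tube_blue',0)):
        for r in bot.pinpoint(n,t)[:1]: print(t,round(r['p'],2),np.round(np.array(r['xy'])*[560,420],1),atz(n,r['xy'],z).round(4))
s=bot.read_state();print(s['time_s'],s['tcp_rot'],s['force'],bot.hold_point_z)
E
```

```text
scene {'vertical_fov': 44.22986292314835, 'cx': 284.8889202987587, 'cy': 220.20929536753655, 'k1': -0.07595741844273528, 'rvec': array([ 2.09999751, -0.54114953,  0.32408148]), 'tvec': array([-0.54731814,  0.11149946,  1.10960591])}
light_base 0.79 [263.2 229.6] [ 0.5182 -0.0887  0.    ]
rim_front 0.76 [245.2 220.9] [ 0.4755 -0.0775  0.032 ]
window 0.63 [275.  204.4] [ 0.5633 -0.0655  0.047 ]
green_filter 0.6 [274.9 219.2] [ 0.5362 -0.1145  0.04  ]
bolt_knob 0.58 [300.6 234.7] [ 0.5494 -0.2107  0.05  ]
filter_wheel 0.67 [263.6 225.5] [ 0.5275 -0.0731  0.    ]
culture_dish 0.19 [261.1 226.8] [ 0.5194 -0.0754  0.    ]
stain_bottle 0.7 [333.6 238.5] [ 0.6503 -0.2008  0.    ]
forceps 0.63 [265.9 227.8] [ 0.5277 -0.0848  0.    ]
tube_blue 0.66 [194.8 216.6] [0.3918 0.0436 0.    ]
top {'vertical_fov': 43.92853859539358, 'cx': 278.8497342167313, 'cy': 223.55968716159273, 'k1': -0.13408615818610198, 'rvec': array([ 2.21651087, -2.16083902,  0.08099588]), 'tvec': array([-0.1659765 ,  0.52450963,  0.95786885])}
light_base 0.69 [238.6 223.3] [ 0.5283 -0.0758  0.    ]
rim_front 0.83 [246.7 248.9] [ 0.4793 -0.0944  0.032 ]
window 0.69 [237.1 200.9] [ 0.5662 -0.0752  0.047 ]
bolt_knob 0.56 [175.  298.5] [0.3857 0.032  0.05  ]
filter_wheel 0.62 [241.8 225.7] [ 0.5239 -0.082   0.    ]
culture_dish 0.6 [152.2 226.2] [0.5185 0.0906 0.    ]
stain_bottle 0.81 [307.6 160. ] [ 0.6543 -0.2051  0.    ]
forceps 0.54 [350.8 276.5] [ 0.4322 -0.2923  0.    ]
tube_blue 0.69 [172.6 294.9] [ 0.3884  0.0464 -0.    ]
1.2 [[ 9.44161722e-01  3.29482386e-01 -4.58188633e-06]
 [ 3.29482386e-01 -9.44161722e-01  4.66017639e-06]
 [-2.79059565e-06 -5.90961101e-06 -1.00000000e+00]] [ 0.33619561 -0.52173511 -0.23465127] 0.0187
```

View pics/s0.png

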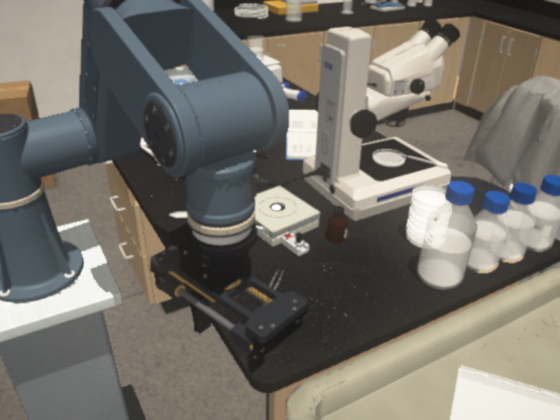

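View pics/t0.png

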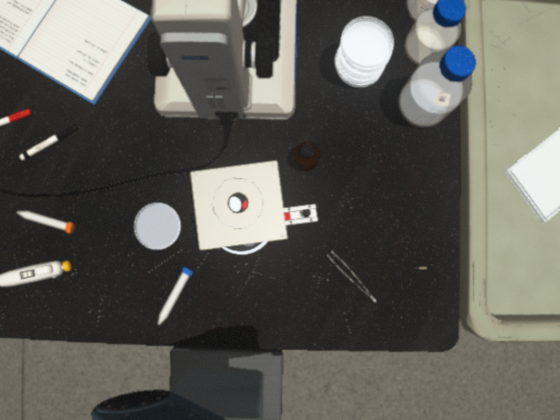

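Scene view: the light base sits near pixel (285,215) with the bottle at (337,226). Top view: the base covers about (192–287, 162–250), the window is at (238,203) showing white on the left and red on the right, and the bolt guide with red band is at (300,214). I'll measure the base pose and wheel angle next.

Run:
```python
from h import *
p=cv2.imread('pics/t0.png')
bot.capture('top')
m=bot.outline_of('top','light_base')[0]['mask'].astype(np.uint8)
hsv=cv2.cvtColor(p,cv2.COLOR_BGR2HSV)
b=((hsv[:,:,2]>120)).astype(np.uint8); b[:, :188]=0;b[:,282:]=0;b[:158]=0;b[254:]=0
b=cv2.morphologyEx(b,cv2.MORPH_OPEN,np.ones((5,5)))
# edges fit: world points at z .047
def fit(pts):
    w=np.array([atz('top',((u+.5)/560,(v+.5)/420),.047)[:2] for u,v in pts]); vx,vy,x,y=cv2.fitLine(w.astype(np.float32),cv2.DIST_HUBER,0,.01,.001).ravel(); return np.array([vx,vy]),np.array([x,y])
g=p.max(2).astype(float)
L=[(np.where(b[v]>0)[0][0]-.5,v) for v in range(175,240)]
R=[(np.where(b[v]>0)[0][-1]+.5,v) for v in range(170,200)]
T=[(u,np.where(b[:,u]>0)[0][0]-.5) for u in range(205,270)]
B=[(u,np.where(b[:,u]>0)[0][-1]+.5) for u in range(203,214)]
for n,q in zip('LRTB',(L,R,T,B)):
    d,c=fit(q); print(n,c.round(4),np.degrees(np.arctan2(d[1],d[0])).round(2))
for t in('rim_front','window'):
    r=bot.pinpoint('top',t)[0];print(t,atz('top',r['xy'],.032 if t[0]=='r' else .047).round(4))
cv2.imwrite('pics/t0z.png',cv2.resize(p[150:265,180:330],(780,598),interpolation=cv2.INTER_CUBIC))
```

```text
L [0.5595 0.0039] 8.83
R [ 0.5954 -0.1543] 8.06
T [ 0.632  -0.0737] -80.87
B [ 0.4761 -0.0253] -80.74
rim_front [ 0.4746 -0.0929  0.032 ]
window [ 0.5659 -0.079   0.047 ]
```

View pics/t0z.png

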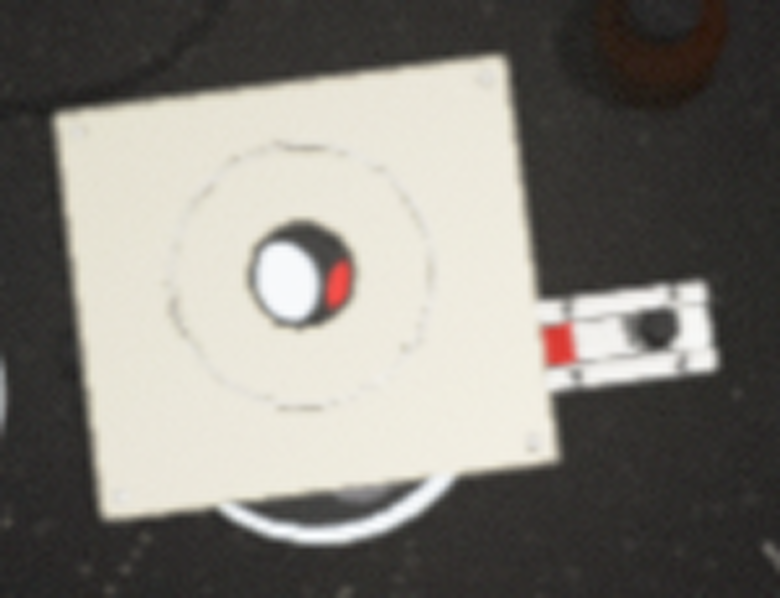

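The zoom shows the base yawed about 9°, the white/red gap just right of the window centre (325,280 zoomed), and the bolt drawn (red band at 558,345). The wheel therefore needs about +100° CCW. I'm moving to the rim with the gripper closed.

Request:
{"api": "apply_moves", "payload": {
  "plan": [0.41,0.884,0,-0.29,0.41,0.884,0,-0.29,0.41,0.884,0,-0.29,0.41,0.884,0,-0.29,0.41,0.884,0,-0.29,0.41,0.884,0,-0.29,0.41,0.884,0,-0.29,0.41,0.884,0,-0.29,0.41,0.884,0,-0.29,0.41,0.884,0,-0.29,0.41,0.884,0,-0.29,0.41,0.884,0,-0.29],
  "grip": 1
}}

```text
time_s: 2.9
position: [0.4527, -0.0583, 0.2229]
tcp_rot: [[0.963, -0.27, 0.001], [-0.27, -0.963, -0.0], [0.001, 0.0, -1.0]]
force: [0.0, -0.4, -1.0]
opening: 0.005
grasp_force: 0.0
```

Request:
{"api": "apply_moves", "payload": {
  "plan": [0,0,-0.8,0,0,0,-0.8,0,0,0,-0.8,0,0,0,-0.8,0,0,0,-0.78,0,0,0,0,0,0,0,0,0]
}}

```text
time_s: 3.78
position: [0.4526, -0.0599, 0.0244]
tcp_rot: [[0.963, -0.268, 0.001], [-0.268, -0.963, -0.0], [0.001, 0.0, -1.0]]
force: [0.2, 0.3, -0.3]
opening: 0.008
grasp_force: 0.0
```

```bash
cat > arc.py <<'E'
import sys
from h import *
# state in wheel frame; args: [dpsi_total rows press_mm]
O=np.array([.5290,-.0829]); Y=9.0
def rep():
    s=bot.read_state(); P=np.array(s['position'][:2])-O; R=np.array(s['tcp_rot']); a=np.degrees(np.arctan2(R[1,0],R[0,0]))
    ex=np.array([np.cos(np.radians(a)),np.sin(np.radians(a))]); ey=np.array([-ex[1],ex[0]])
    F=np.array(s['force'][:2]); print('psi tool %.2f pos %.2f rad %.2f  s %.2f F radial(press) %.1f tang %.1f z %.4f t %.2f'%(a-Y,np.degrees(np.arctan2(-P[1],-P[0]))-Y,np.hypot(*P)*1e3,-P@ey*1e3,-F@ex,F@ey,s['position'][2],s['time_s'])); return P,a,ex,ey
P,a,ex,ey=rep()
if len(sys.argv)>1:
    d,n,pr=float(sys.argv[1]),int(sys.argv[2]),float(sys.argv[3])
    r=np.hypot(*P); th=np.arctan2(P[1],P[0]); L=[]
    q=P
    for k in range(1,n+1):
        rr=r-pr*1e-3*k/n; t=th+np.radians(d)*k/n; Q=rr*np.array([np.cos(t),np.sin(t)])
        L.append([*((Q-q)/.05).round(3),0,round(d/n/10,3)]); q=Q
    print(L)
E
python3 - <<'E'
from h import *
save('scene','s1.png')
E
python3 arc.py 0 1 5
```

```text
psi tool -24.56 pos -25.77 rad 79.36  s -1.68 F radial(press) -0.3 tang -0.5 z 0.0249 t 3.83
[[np.float64(0.096), np.float64(-0.029), 0, 0.0]]
```

View pics/s1.png

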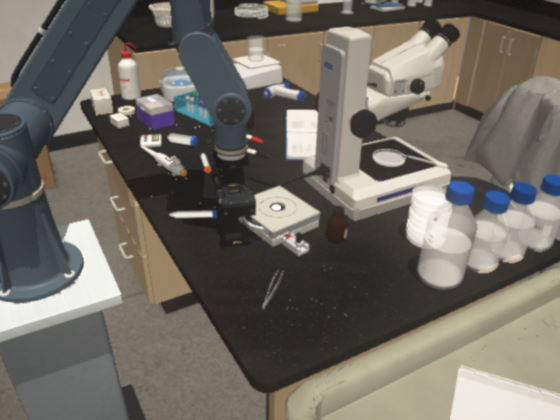

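Request:
{"api": "apply_moves", "payload": {
  "plan": [0.04,-0.012,0,0,0.04,-0.012,0,0,0.04,-0.012,0,0,0.02,-0.006,0,0,0,0,0,0]
}}

```text
time_s: 4.45
position: [0.4591, -0.0618, 0.0236]
tcp_rot: [[0.963, -0.268, 0.0], [-0.268, -0.963, -0.0], [0.0, 0.0, -1.0]]
force: [0.5, 0.4, -0.8]
opening: 0.008
grasp_force: 0.0
```

```bash
python3 arc.py
```

```text
psi tool -24.56 pos -25.78 rad 73.04  s -1.56 F radial(press) -0.4 tang 0.5 z 0.0236 t 4.45
```

Request:
{"api": "apply_moves", "payload": {
  "plan": [0.02,-0.006,0,0,0.02,-0.006,0,0,0,0,0,0]
}}

```text
time_s: 4.82
position: [0.4611, -0.0624, 0.0235]
tcp_rot: [[0.963, -0.268, 0.0], [-0.268, -0.963, -0.0], [0.0, 0.0, -1.0]]
force: [-0.4, -0.6, 0.3]
opening: 0.005
grasp_force: 0.0
```

Request:
{"api": "apply_moves", "payload": {
  "plan": [0.015,-0.004,0,0,0,0,0,0]
}}

```text
time_s: 5.08
position: [0.4617, -0.0626, 0.0235]
tcp_rot: [[0.963, -0.268, -0.0], [-0.268, -0.963, 0.0], [-0.0, -0.0, -1.0]]
force: [0.4, -0.4, -0.1]
opening: 0.01
grasp_force: 0.0
```

Request:
{"api": "apply_moves", "payload": {
  "plan": [0.012,-0.003,0,0,0,0,0,0]
}}

```text
time_s: 5.32
position: [0.4618, -0.0625, 0.0235]
tcp_rot: [[0.963, -0.268, -0.001], [-0.268, -0.963, 0.0], [-0.001, -0.0, -1.0]]
force: [-0.7, 0.6, 0.5]
opening: 0.003
grasp_force: 0.6
```

Request:
{"api": "apply_moves", "payload": {
  "plan": [0.011,-0.003,0,0,0,0,0,0]
}}

```text
time_s: 5.58
position: [0.4619, -0.0625, 0.0235]
tcp_rot: [[0.963, -0.268, -0.002], [-0.268, -0.963, 0.001], [-0.002, -0.0, -1.0]]
force: [-2.7, 0.5, 1.1]
opening: 0.006
grasp_force: 1.4
```

```bash
python3 arc.py
```

```text
psi tool -24.55 pos -25.87 rad 70.16  s -1.61 F radial(press) 2.7 tang -0.3 z 0.0235 t 5.58
```

Request:
{"api": "apply_moves", "payload": {
  "plan": [0.015,-0.004,0,0,0,0,0,0]
}}

```text
time_s: 5.82
position: [0.4619, -0.0625, 0.0234]
tcp_rot: [[0.963, -0.268, -0.003], [-0.268, -0.963, 0.001], [-0.004, -0.0, -1.0]]
force: [-5.5, -0.0, 2.2]
opening: 0.004
grasp_force: 2.4
```

```bash
python3 arc.py
```

```text
psi tool -24.55 pos -25.90 rad 70.09  s -1.66 F radial(press) 5.3 tang -1.5 z 0.0234 t 5.83
```

Request:
{"api": "apply_moves", "payload": {
  "plan": [0.018,-0.005,0,0,0,0,0,0]
}}

```text
time_s: 6.08
position: [0.462, -0.0625, 0.0234]
tcp_rot: [[0.963, -0.268, -0.005], [-0.268, -0.963, 0.002], [-0.005, -0.0, -1.0]]
force: [-6.6, -1.4, 3.8]
opening: 0.003
grasp_force: 3.0
```

```bash
python3 arc.py 50 20 0 | sed 's/np.float64//g'
```

```text
psi tool -24.54 pos -25.91 rad 70.07  s -1.67 F radial(press) 6.0 tang -3.1 z 0.0234 t 6.08
[[(-0.016), (-0.059), 0, 0.25], [(-0.014), (-0.06), 0, 0.25], [(-0.011), (-0.06), 0, 0.25], [(-0.009), (-0.061), 0, 0.25], [(-0.006), (-0.061), 0, 0.25], [(-0.003), (-0.061), 0, 0.25], [(-0.001), (-0.061), 0, 0.25], [(0.002), (-0.061), 0, 0.25], [(0.005), (-0.061), 0, 0.25], [(0.007), (-0.061), 0, 0.25], [(0.01), (-0.06), 0, 0.25], [(0.013), (-0.06), 0, 0.25], [(0.015), (-0.059), 0, 0.25], [(0.018), (-0.059), 0, 0.25], [(0.02), (-0.058), 0, 0.25], [(0.023), (-0.057), 0, 0.25], [(0.025), (-0.056), 0, 0.25], [(0.028), (-0.055), 0, 0.25], [(0.03), (-0.053), 0, 0.25], [(0.032), (-0.052), 0, 0.25]]
```

Request:
{"api": "apply_moves", "payload": {
  "plan": [-0.01,-0.061,0,0.25,-0.009,-0.061,0,0.25,-0.007,-0.061,0,0.25]
}}

```text
time_s: 6.45
position: [0.4599, -0.0707, 0.0234]
tcp_rot: [[0.99, -0.139, -0.007], [-0.139, -0.99, 0.003], [-0.007, -0.002, -1.0]]
force: [-6.7, 3.5, 5.1]
opening: 0.006
grasp_force: 3.3
```

```bash
python3 arc.py
python3 - <<'E'
from h import *
save('top','t1.png')
E
```

```text
psi tool -16.98 pos -18.99 rad 70.16  s -2.46 F radial(press) 7.2 tang 2.6 z 0.0234 t 6.45
```

Request:
{"api": "apply_moves", "payload": {
  "plan": [-0.002,-0.062,0.004,0.25,0,-0.062,0.004,0.25,0.002,-0.062,0.004,0.25,0.004,-0.062,0.003,0.25]
}}

```text
time_s: 7.0
position: [0.459, -0.0828, 0.0236]
tcp_rot: [[0.999, 0.036, -0.009], [0.036, -0.999, 0.004], [-0.009, -0.005, -1.0]]
force: [-7.4, 2.4, 0.3]
opening: 0.004
grasp_force: 3.6
```

```bash
python3 arc.py
```

```text
psi tool -6.96 pos -9.10 rad 70.05  s -2.62 F radial(press) 7.3 tang 2.6 z 0.0236 t 7.00
```

Steady drive at about 7 N. I'll continue.

Request:
{"api": "apply_moves", "payload": {
  "plan": [0.004,-0.062,0,0.25,0.007,-0.062,0,0.25,0.01,-0.061,0,0.25,0.012,-0.061,0,0.25]
}}

```text
time_s: 7.5
position: [0.4601, -0.0951, 0.0236]
tcp_rot: [[0.978, 0.209, -0.01], [0.209, -0.978, 0.004], [-0.009, -0.006, -1.0]]
force: [-8.7, -0.4, 2.5]
opening: 0.007
grasp_force: 4.3
```

```bash
python3 arc.py
```

```text
psi tool 3.07 pos 1.06 rad 69.99  s -2.46 F radial(press) 8.6 tang 1.4 z 0.0236 t 7.50
```

Request:
{"api": "apply_moves", "payload": {
  "plan": [0.012,-0.061,0,0.25,0.014,-0.06,0,0.25,0.016,-0.06,0,0.25,0.018,-0.059,0,0.25]
}}

```text
time_s: 8.0
position: [0.4636, -0.1076, 0.0236]
tcp_rot: [[0.927, 0.376, -0.009], [0.376, -0.927, 0.004], [-0.007, -0.007, -1.0]]
force: [-7.6, -1.0, 1.4]
opening: 0.007
grasp_force: 4.1
```

```bash
python3 arc.py
python3 - <<'E'
from h import *
p=save('top','t2.png')[0]
cv2.imwrite('pics/t2z.png',cv2.resize(p[150:265,180:330,::-1],(780,598),interpolation=cv2.INTER_CUBIC))
E
```

```text
psi tool 13.08 pos 11.72 rad 69.88  s -1.66 F radial(press) 7.4 tang 1.9 z 0.0236 t 8.00
```

View pics/t2z.png

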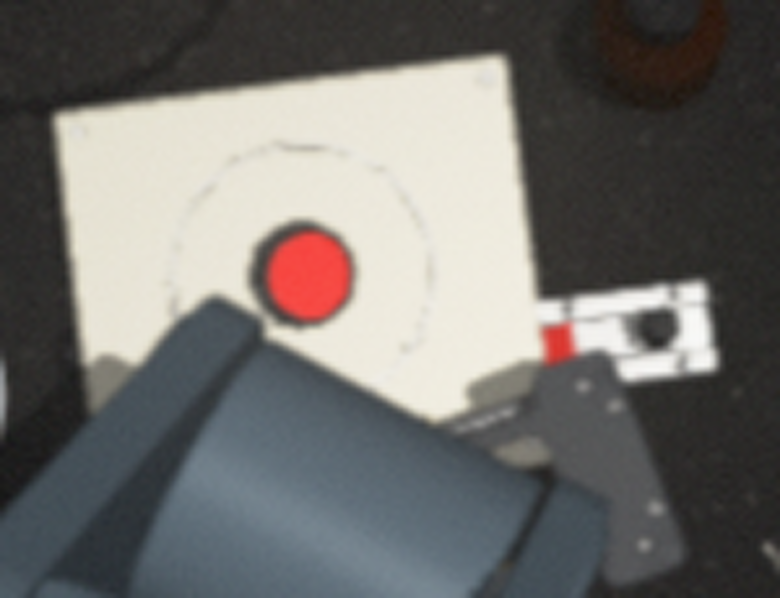

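Red is now nearly centred in the window (310,277 zoomed), so the wheel turned about 38°. Roughly 63° remain. I'll finish this stroke.

Request:
{"api": "apply_moves", "payload": {
  "plan": [0.02,-0.059,0,0.25,0.022,-0.058,0,0.25,0.024,-0.057,0,0.25,0.026,-0.056,0,0.25,0.028,-0.055,0,0.25]
}}

```text
time_s: 8.68
position: [0.4717, -0.1228, 0.0236]
tcp_rot: [[0.824, 0.567, -0.005], [0.567, -0.824, 0.002], [-0.003, -0.004, -1.0]]
force: [-4.4, -0.5, -1.1]
opening: 0.005
grasp_force: 2.2
```

```bash
python3 arc.py
```

```text
psi tool 25.56 pos 25.84 rad 69.78  s 0.35 F radial(press) 3.9 tang 2.1 z 0.0236 t 8.68
```

Request:
{"api": "apply_moves", "payload": {
  "plan": [-0.11,-0.076,0,0,-0.11,-0.076,0,0,-0.12,0.234,0,-0.9,-0.08,0.234,0,-0.9,-0.04,0.234,0,-0.9,0,0.234,0,-0.9,0.04,0.234,0,-0.9,0.06,0.234,0,-0.85,0,0,0,0]
}}

```text
time_s: 9.8
position: [0.4567, -0.0607, 0.0245]
tcp_rot: [[0.946, -0.324, 0.002], [-0.324, -0.946, -0.001], [0.002, -0.0, -1.0]]
force: [0.1, 0.4, -0.9]
opening: 0.002
grasp_force: 0.0
```

```bash
python3 arc.py
python3 - <<'E'
from h import *
p=save('top','t3.png')[0]
cv2.imwrite('pics/t3z.png',cv2.resize(p[150:265,180:330,::-1],(780,598),interpolation=cv2.INTER_CUBIC))
E
```

```text
psi tool -27.91 pos -26.09 rad 75.61  s 2.40 F radial(press) 0.0 tang 0.4 z 0.0245 t 9.80
```

View pics/t3z.png

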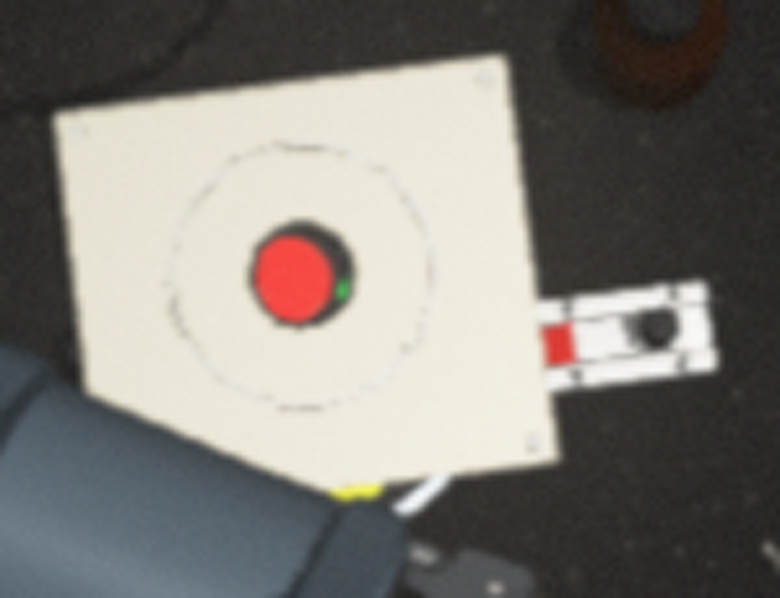

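Red is now left of centre and a sliver of green shows at (343,290 zoomed). About 52° remain. Starting the second stroke.

Request:
{"api": "apply_moves", "payload": {
  "plan": [0.03,-0.01,0,0,0.03,-0.01,0,0,0.03,-0.01,0,0,0.02,-0.007,0,0,0,0,0,0]
}}

```text
time_s: 10.48
position: [0.4617, -0.0628, 0.0243]
tcp_rot: [[0.945, -0.327, 0.0], [-0.327, -0.945, -0.0], [0.0, 0.0, -1.0]]
force: [-0.8, 0.1, 0.7]
opening: 0.005
grasp_force: 0.0
```

```bash
python3 arc.py
python3 - <<'E'
from h import *
a=np.radians(9);O=np.array([.529,-.0829])
for z in(.047,.04,.036,.03):
    print(z,proj('top',[*(O+.034*np.array([np.cos(a),np.sin(a)])),z]).round(2))
def cen(f,lo,hi):
    p=cv2.imread('pics/'+f); h=cv2.cvtColor(p,cv2.COLOR_BGR2HSV); m=cv2.inRange(h,lo,hi); m[:,:225]=0;m[:,252:]=0;m[:190]=0;m[217:]=0
    v,u=np.nonzero(m); print(f,len(u),u.mean().round(2),v.mean().round(2),u.min(),u.max())
for f in('t2.png','t3.png'): cen(f,(0,120,100),(10,255,255))
E
```

```text
psi tool -28.06 pos -25.65 rad 70.25  s 2.95 F radial(press) 0.8 tang -0.2 z 0.0243 t 10.47
0.047 [238.36 202.86]
0.04 [238.63 203.27]
0.036 [238.79 203.51]
0.03 [239.01 203.85]
t2.png 218 238.85 202.5 231 246
t3.png 201 236.07 203.08 229 243
```

Request:
{"api": "apply_moves", "payload": {
  "plan": [0.019,-0.006,0.002,0,0.01,-0.003,0.002,0,0,0,0,0]
}}

```text
time_s: 10.85
position: [0.4626, -0.0629, 0.0244]
tcp_rot: [[0.945, -0.326, -0.001], [-0.326, -0.945, 0.0], [-0.001, -0.0, -1.0]]
force: [-1.2, 0.2, -1.4]
opening: 0.008
grasp_force: 0.4
```

```bash
python3 arc.py
```

```text
psi tool -28.05 pos -25.73 rad 69.35  s 2.81 F radial(press) 1.2 tang -0.2 z 0.0244 t 10.85
```

Request:
{"api": "apply_moves", "payload": {
  "plan": [0.019,-0.006,0.002,0,0.012,-0.004,0.002,0,0,0,0,0]
}}

```text
time_s: 11.22
position: [0.4628, -0.063, 0.0244]
tcp_rot: [[0.945, -0.326, -0.004], [-0.326, -0.945, 0.001], [-0.004, -0.0, -1.0]]
force: [-5.5, 0.5, 0.8]
opening: 0.011
grasp_force: 2.3
```

```bash
python3 arc.py
```

```text
psi tool -28.05 pos -25.76 rad 69.16  s 2.76 F radial(press) 5.3 tang -1.3 z 0.0244 t 11.22
```

Request:
{"api": "apply_moves", "payload": {
  "plan": [0.0,-0.065,0.002,0.25,-0.009,-0.062,0.002,0.25,-0.008,-0.061,0.002,0.25,-0.007,-0.061,0.002,0.25]
}}

```text
time_s: 11.72
position: [0.4605, -0.0743, 0.0245]
tcp_rot: [[0.988, -0.156, -0.006], [-0.156, -0.988, 0.003], [-0.006, -0.002, -1.0]]
force: [-4.9, 3.5, -2.2]
opening: 0.006
grasp_force: 2.6
```

```bash
python3 arc.py
```

```text
psi tool -17.97 pos -16.13 rad 69.04  s 2.21 F radial(press) 5.4 tang 2.7 z 0.0245 t 11.72
```

Request:
{"api": "apply_moves", "payload": {
  "plan": [0.006,-0.062,-0.002,0.25,0.007,-0.062,-0.002,0.25,0.007,-0.062,0,0.25,0.008,-0.062,0,0.25]
}}

```text
time_s: 12.22
position: [0.4602, -0.0862, 0.0244]
tcp_rot: [[1.0, 0.018, -0.009], [0.019, -1.0, 0.004], [-0.009, -0.005, -1.0]]
force: [-8.5, 3.0, 3.4]
opening: 0.003
grasp_force: 4.0
```

```bash
python3 arc.py
```

```text
psi tool -7.94 pos -6.29 rad 68.91  s 1.99 F radial(press) 8.4 tang 3.2 z 0.0244 t 12.22
```

Request:
{"api": "apply_moves", "payload": {
  "plan": [0.007,-0.062,0.002,0.25,0.009,-0.061,0.002,0.25,0.011,-0.061,0,0.25,0.013,-0.061,0,0.25]
}}

```text
time_s: 12.72
position: [0.4619, -0.0985, 0.0244]
tcp_rot: [[0.981, 0.192, -0.01], [0.192, -0.981, 0.004], [-0.009, -0.006, -1.0]]
force: [-7.8, 1.4, -0.0]
opening: 0.006
grasp_force: 4.0
```

```bash
python3 arc.py
```

```text
psi tool 2.08 pos 4.10 rad 68.89  s 2.42 F radial(press) 7.4 tang 2.9 z 0.0244 t 12.72
```

Request:
{"api": "apply_moves", "payload": {
  "plan": [0.015,-0.061,0,0.25,0.017,-0.06,0,0.25,0.019,-0.06,0,0.25,0.022,-0.059,0,0.25]
}}

```text
time_s: 13.22
position: [0.466, -0.1109, 0.0245]
tcp_rot: [[0.933, 0.36, -0.009], [0.36, -0.933, 0.004], [-0.007, -0.007, -1.0]]
force: [-8.1, -0.4, -0.2]
opening: 0.008
grasp_force: 3.9
```

```bash
python3 arc.py
cat > green.py <<'E'
from h import *
p=save('top','g.png')[0][:,:,::-1]; h=cv2.cvtColor(p,cv2.COLOR_BGR2HSV); m=cv2.inRange(h,(45,100,70),(85,255,255)); m[:,:225]=0;m[:,252:]=0;m[:190]=0;m[217:]=0
v,u=np.nonzero(m); print('green',len(u), (u.mean().round(2),v.mean().round(2),u.min(),u.max()) if len(u) else '')
E
python3 green.py
```

```text
psi tool 12.10 pos 15.00 rad 68.95  s 3.48 F radial(press) 7.7 tang 2.5 z 0.0245 t 13.22
green 198 (np.float64(239.6), np.float64(202.56), np.int64(233), np.int64(246))
```

Request:
{"api": "apply_moves", "payload": {
  "plan": [0.024,-0.059,0,0.25,0.026,-0.058,0,0.25,0.013,-0.029,0,0.12]
}}

```text
time_s: 13.65
position: [0.47, -0.1188, 0.0245]
tcp_rot: [[0.889, 0.458, -0.008], [0.458, -0.889, 0.003], [-0.005, -0.006, -1.0]]
force: [-7.3, -1.7, -1.0]
opening: 0.005
grasp_force: 3.5
```

```bash
python3 arc.py; python3 green.py
python3 - <<'E'
import cv2
p=cv2.imread('pics/g.png')
cv2.imwrite('pics/g1z.png',cv2.resize(p[180:230,205:275],(784,560),interpolation=cv2.INTER_CUBIC))
E
```

```text
psi tool 18.26 pos 22.34 rad 69.11  s 4.92 F radial(press) 7.3 tang 1.8 z 0.0245 t 13.65
green 185 (np.float64(239.46), np.float64(201.42), np.int64(231), np.int64(246))
```

View pics/g1z.png

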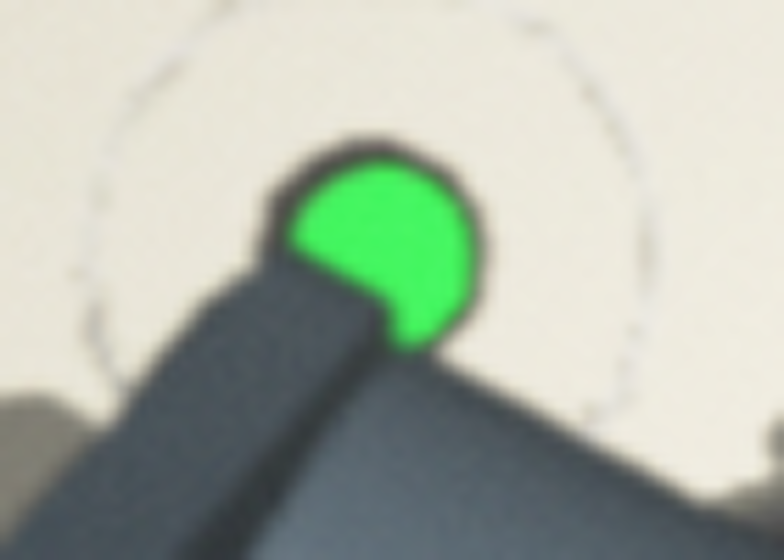

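Green fills the window, centred within about 2°. Retreating, rising and going over to beside the knob.

Request:
{"api": "apply_moves", "payload": {
  "plan": [-0.12,-0.062,0,0,-0.12,-0.062,0,0,0,0,0.6,0,0,0,0.6,0,0,0,0.6,0,0.3,-0.38,0,-0.45,0.4,-0.48,0,-0.45,0.6,-0.7,0,-0.45,0.6,-0.76,0,-0.45,0,0,0,0,0,0,0,0]
}}

```text
time_s: 15.08
position: [0.5559, -0.2419, 0.1148]
tcp_rot: [[0.987, 0.159, -0.001], [0.159, -0.987, 0.001], [-0.0, -0.001, -1.0]]
force: [-0.4, -0.3, -0.5]
opening: 0.006
grasp_force: 0.0
```

```bash
python3 green.py
python3 - <<'E'
from h import *
import cv2
p=cv2.imread('pics/g.png')
cv2.imwrite('pics/g2z.png',cv2.resize(p[170:240,220:325],(795,530),interpolation=cv2.INTER_CUBIC))
s=bot.read_state();R=s['tcp_rot'];P=np.array(s['position'][:2])-[.529,-.0829];a=np.radians(9)
print(s['position'],np.degrees(np.arctan2(R[1][0],R[0][0])),'base xy',P@[np.cos(a),np.sin(a)],P@[-np.sin(a),np.cos(a)])
bot.capture('scene')
for n in('top','scene'):
  for r in bot.pinpoint(n,'bolt_knob')[:2]:
    q=atz(n,r['xy'],.05);P=q[:2]-[.529,-.0829];print(n,r['p'],q,'base',P@[np.cos(a),np.sin(a)],P@[-np.sin(a),np.cos(a)])
E
```

```text
green 233 (np.float64(238.61), np.float64(202.62), np.int64(230), np.int64(247))
[ 0.55554559 -0.2412789   0.11483342] 9.159987999889896 base xy 0.0014428486855325613 -0.1605816350646905
scene 0.52 [ 0.54955911 -0.20498394  0.05      ] base 0.0012078556724379743 -0.1237970371169267
```

View pics/g2z.png

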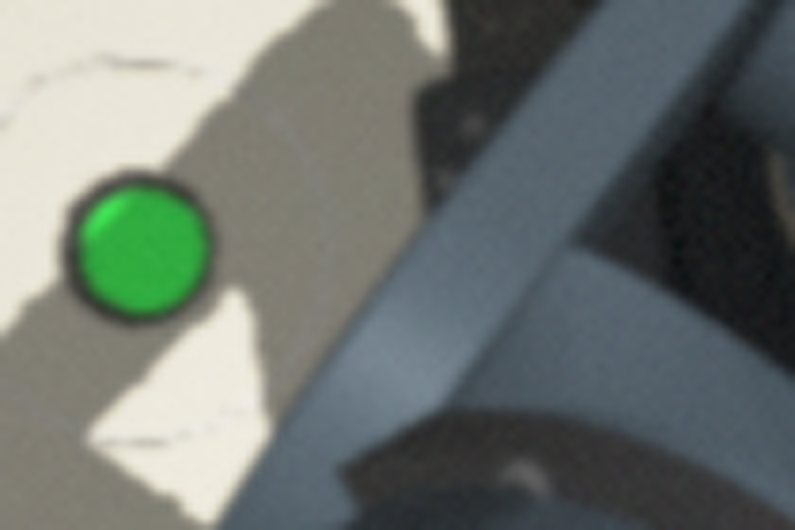

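Green is centred in the window (145,247 zoomed), and the knob estimate agrees with the model. Lowering and approaching the knob.

Request:
{"api": "apply_moves", "payload": {
  "plan": [0,0,-0.55,0,0,0,-0.55,0,0,0,-0.55,0,-0.01,0.054,0,0,-0.009,0.054,0,0,-0.009,0.054,0,0,-0.009,0.054,0,0,0,0,0,0]
}}

```text
time_s: 16.27
position: [0.5549, -0.2313, 0.0332]
tcp_rot: [[0.987, 0.159, 0.001], [0.159, -0.987, -0.0], [0.001, 0.001, -1.0]]
force: [0.1, -0.5, -0.3]
opening: -0.0
grasp_force: 0.0
```

```bash
cat > kb.py <<'E'
from h import *
s=bot.read_state();P=np.array(s['position'][:2])-[.529,-.0829];a=np.radians(9);F=np.array(s['force'])[:2];ex=np.array([np.cos(a),np.sin(a)]);ey=np.array([-ex[1],ex[0]])
print('base',(P@ex*1e3).round(2),(P@ey*1e3).round(2),'z',s['position'][2],'F',(F@ex).round(1),(F@ey).round(1),s['force'][2],s['time_s'])
E
python3 kb.py
```

```text
base 2.39 -150.58 z 0.03322781764827459 F 0.0 -0.6 -0.2646823543376739 16.275
```

Request:
{"api": "apply_moves", "payload": {
  "plan": [-0.01,0.02,0,0,-0.01,0.02,0,0,-0.003,0.02,0,0,-0.003,0.02,0,0,-0.003,0.02,0,0,0,0,0,0]
}}

```text
time_s: 17.02
position: [0.5532, -0.2263, 0.0326]
tcp_rot: [[0.987, 0.159, -0.0], [0.159, -0.987, 0.0], [-0.0, -0.0, -1.0]]
force: [0.0, 0.2, -0.5]
opening: 0.003
grasp_force: 0.0
```

```bash
python3 kb.py
```

```text
base 1.49 -145.43 z 0.032556836654424236 F 0.0 0.2 -0.5015996209992664 17.025
```

Request:
{"api": "apply_moves", "payload": {
  "plan": [-0.003,0.02,0,0,-0.003,0.02,0,0,-0.003,0.02,0,0,-0.003,0.02,0,0,0,0,0,0]
}}

```text
time_s: 17.65
position: [0.5526, -0.2223, 0.0326]
tcp_rot: [[0.987, 0.159, -0.0], [0.159, -0.987, 0.0], [-0.0, -0.0, -1.0]]
force: [-0.5, 0.2, 0.4]
opening: 0.004
grasp_force: 0.0
```

```bash
python3 kb.py
```

```text
base 1.52 -141.36 z 0.032567827149803066 F -0.4 0.3 0.38798548547374484 17.65
```

Request:
{"api": "apply_moves", "payload": {
  "plan": [-0.003,0.02,0,0,-0.003,0.02,0,0,-0.003,0.02,0,0,0,0,0,0]
}}

```text
time_s: 18.15
position: [0.5522, -0.2193, 0.0326]
tcp_rot: [[0.987, 0.159, -0.0], [0.159, -0.987, 0.0], [-0.0, -0.0, -1.0]]
force: [0.0, 0.1, -0.4]
opening: 0.006
grasp_force: 0.0
```

```bash
python3 kb.py
```

```text
base 1.6 -138.38 z 0.03260585281479618 F 0.0 0.1 -0.44483530131451926 18.15
```

Request:
{"api": "apply_moves", "payload": {
  "plan": [-0.003,0.02,0,0,-0.003,0.02,0,0,0,0,0,0]
}}

```text
time_s: 18.52
position: [0.552, -0.2177, 0.0326]
tcp_rot: [[0.987, 0.159, 0.0], [0.159, -0.987, -0.0], [0.0, 0.0, -1.0]]
force: [-0.6, -2.6, -0.6]
opening: 0.009
grasp_force: 1.0
```

```bash
python3 kb.py
python3 - <<'E'
from h import *
p=save('scene','k1.png')[0]
cv2.imwrite('pics/k1z.png',cv2.resize(p[190:280,230:350,::-1],(800,600),interpolation=cv2.INTER_CUBIC))
E
```

```text
base 1.63 -136.69 z 0.03264427604437288 F -1.0 -2.4 -0.5518573923429371 18.525
```

View pics/k1z.png

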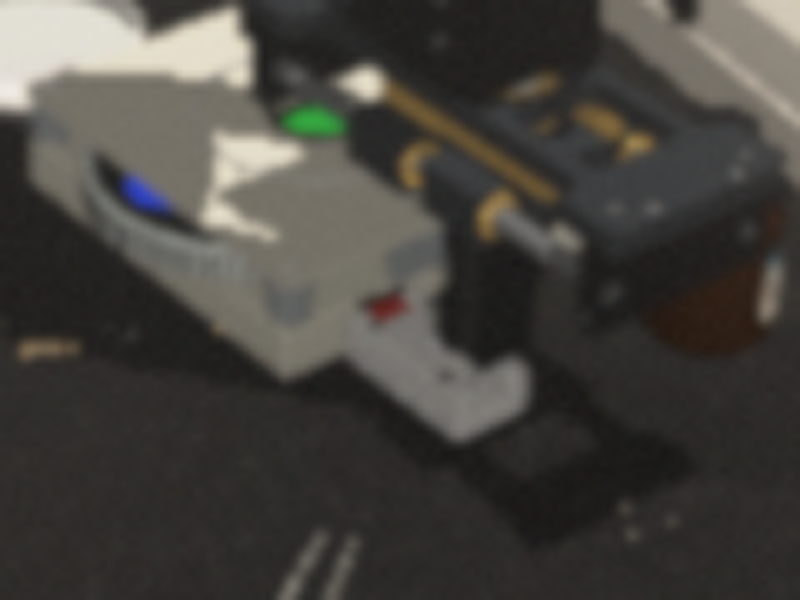

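The finger now touches the knob (about 2.5 N, the bolt's friction); the red band is still visible at (388,308 zoomed) and green is in the window. Pushing gently.

Request:
{"api": "apply_moves", "payload": {
  "plan": [-0.003,0.02,0,0,-0.003,0.02,0,0,-0.003,0.02,0,0,-0.003,0.02,0,0,-0.003,0.02,0,0,-0.003,0.02,0,0,0,0,0,0]
}}

```text
time_s: 19.45
position: [0.551, -0.2112, 0.0326]
tcp_rot: [[0.987, 0.159, -0.0], [0.159, -0.987, 0.0], [-0.0, -0.0, -1.0]]
force: [-0.1, -1.0, 0.5]
opening: 0.003
grasp_force: 0.7
```

```bash
python3 kb.py
```

```text
base 1.63 -130.15 z 0.03259145833200481 F -0.3 -1.0 0.47664744838071993 19.45
```

Request:
{"api": "apply_moves", "payload": {
  "plan": [-0.003,0.02,0,0,-0.003,0.02,0,0,-0.003,0.02,0,0,0,0,0,0]
}}

```text
time_s: 19.95
position: [0.5505, -0.2082, 0.0326]
tcp_rot: [[0.987, 0.159, -0.0], [0.159, -0.987, 0.0], [-0.0, -0.0, -1.0]]
force: [0.3, -1.4, 0.3]
opening: 0.006
grasp_force: 0.8
```

Request:
{"api": "apply_moves", "payload": {
  "plan": [-0.003,0.02,0,0,-0.003,0.02,0,0,0,0,0,0]
}}

```text
time_s: 20.32
position: [0.5505, -0.2078, 0.0327]
tcp_rot: [[0.987, 0.16, 0.001], [0.16, -0.987, -0.002], [0.0, 0.002, -1.0]]
force: [-1.4, -6.1, -0.2]
opening: 0.007
grasp_force: 2.8
```

```bash
python3 kb.py
```

```text
base 1.74 -126.72 z 0.03269095932129723 F -2.3 -5.8 -0.2158199080381737 20.325
```

Request:
{"api": "apply_moves", "payload": {
  "plan": [-0.002,0.012,0,0,0,0,0,0]
}}

```text
time_s: 20.58
position: [0.5506, -0.2077, 0.0327]
tcp_rot: [[0.987, 0.16, 0.001], [0.16, -0.987, -0.003], [0.001, 0.003, -1.0]]
force: [-2.3, -6.8, -0.4]
opening: 0.005
grasp_force: 3.4
```

Request:
{"api": "apply_moves", "payload": {
  "plan": [-0.002,0.012,0,0,0,0,0,0]
}}

```text
time_s: 20.82
position: [0.5506, -0.2076, 0.0327]
tcp_rot: [[0.987, 0.16, 0.001], [0.16, -0.987, -0.004], [0.001, 0.004, -1.0]]
force: [-1.4, -7.1, -1.1]
opening: 0.007
grasp_force: 4.0
```

```bash
python3 kb.py
```

```text
base 1.8 -126.57 z 0.032735497313408884 F -2.5 -6.8 -1.092983667243766 20.825
```

```bash
cat > red.py <<'E'
from h import *
bot_p=save('scene','k2.png')
for f in('s1.png','k1.png','k2.png'):
    h=cv2.cvtColor(cv2.imread('pics/'+f),cv2.COLOR_BGR2HSV)[222:248,270:315]
    m=cv2.inRange(h,(0,120,60),(10,255,255))|cv2.inRange(h,(170,120,60),(180,255,255)); v,u=np.nonzero(m); print(f,len(u),(u.min()+270,u.max()+270,v.min()+222,v.max()+222) if len(u) else '')
E
python3 red.py; python3 green.py
```

```text
s1.png 11 (np.int64(286), np.int64(290), np.int64(235), np.int64(237))
k1.png 8 (np.int64(286), np.int64(289), np.int64(235), np.int64(236))
k2.png 0 
green 240 (np.float64(238.51), np.float64(202.8), np.int64(230), np.int64(247))
```

Request:
{"api": "apply_moves", "payload": {
  "plan": [-0.002,0.012,0,0,0,0,0,0]
}}

```text
time_s: 21.18
position: [0.5506, -0.2076, 0.0328]
tcp_rot: [[0.987, 0.16, 0.002], [0.16, -0.987, -0.005], [0.001, 0.005, -1.0]]
force: [-0.6, -9.3, -1.8]
opening: 0.004
grasp_force: 4.6
```

Request:
{"api": "apply_moves", "payload": {
  "plan": [-0.002,0.012,0,0,0,0,0,0]
}}

```text
time_s: 21.42
position: [0.5506, -0.2075, 0.0328]
tcp_rot: [[0.987, 0.16, 0.002], [0.16, -0.987, -0.005], [0.001, 0.006, -1.0]]
force: [-1.9, -10.4, -3.0]
opening: 0.002
grasp_force: 5.2
```

```bash
python3 kb.py; python3 green.py
```

```text
base 1.84 -126.41 z 0.03280157375790123 F -3.5 -10.0 -3.0389225542666365 21.425
green 240 (np.float64(238.42), np.float64(202.82), np.int64(230), np.int64(247))
```

Solid stop. I'm backing off to inspect the bolt before deciding.

Request:
{"api": "apply_moves", "payload": {
  "plan": [0.01,-0.06,0,0,0.02,-0.12,0,0,0.04,-0.25,0,0,0.04,-0.25,0,0,0,0,0.8,0,0,-0.6,0.8,0,0,-0.9,0.8,0,0,-0.9,0,0,-0.5,-0.9,0,0,-0.5,-0.9,0,0,0,0,0,0]
}}

```text
time_s: 22.85
position: [0.5032, -0.4526, 0.1526]
tcp_rot: [[0.988, 0.153, 0.0], [0.153, -0.988, -0.002], [0.0, 0.002, -1.0]]
force: [-0.3, 0.6, 0.2]
opening: 0.001
grasp_force: 0.0
```

```bash
python3 red.py; python3 green.py; python3 kb.py
python3 - <<'E'
from h import *
a=np.radians(9);q=cv2.imread('pics/k2.png')
for n in('top','scene'):
  for r in bot.pinpoint(n,'bolt_knob')[:2]:
    w=atz(n,r['xy'],.05);P=w[:2]-[.529,-.0829];print(n,r['p'],'base',P@[np.cos(a),np.sin(a)],P@[-np.sin(a),np.cos(a)])
p=cv2.imread('pics/g.png')
A=cv2.resize(cv2.imread('pics/t0.png')[195:235,270:330],(390,260),interpolation=cv2.INTER_CUBIC)
B=cv2.resize(p[195:235,270:330],(390,260),interpolation=cv2.INTER_CUBIC)
C=cv2.resize(p[180:230,205:280],(390,260),interpolation=cv2.INTER_CUBIC)
D=cv2.resize(q[200:260,240:330],(390,260),interpolation=cv2.INTER_CUBIC)
cv2.imwrite('pics/cmp.png',np.vstack([np.hstack([A,B]),np.hstack([C,D])]))
E
```

```text
s1.png 11 (np.int64(286), np.int64(290), np.int64(235), np.int64(237))
k1.png 8 (np.int64(286), np.int64(289), np.int64(235), np.int64(236))
k2.png 0 
green 234 (np.float64(238.25), np.float64(202.65), np.int64(230), np.int64(246))
base -81.1 -357.29 z 0.1523216993800251 F -0.1 0.8 0.5111114595835831 22.95
top 0.73 base -0.00015744187157993897 -0.10481279265924229
scene 0.42 base 0.00043547906144176694 -0.10982597489339857
```

View pics/cmp.png

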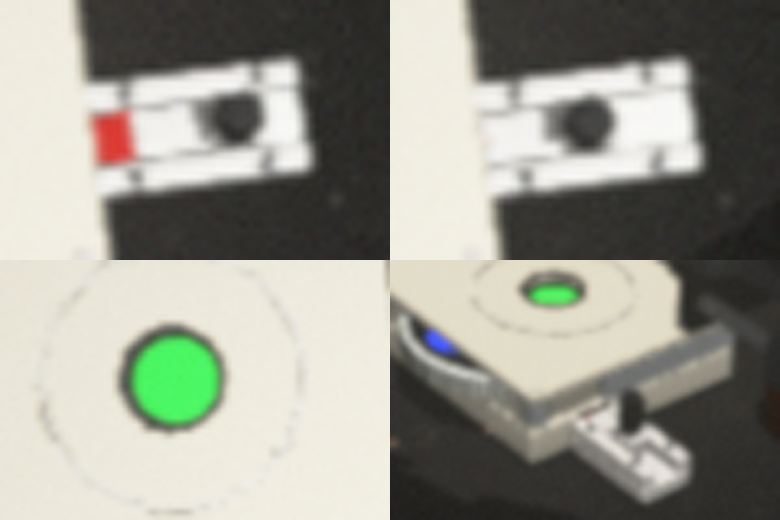

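The composite shows the knob moved inwards (from 238 to 195 in its panel), the red band gone and green centred. I'll measure the knob's travel precisely.

Run:
```python
from h import *
a=np.radians(9);ex=np.array([np.cos(a),np.sin(a)]);ey=np.array([-ex[1],ex[0]])
for f in('t0.png','t3.png','g.png'):
    im=cv2.imread('pics/'+f);g=im.max(2)
    # walk along guide axis at several offsets near top of the knob
    o=[]
    for xo in(-4,-2,0,2,4):
        ys=np.arange(-142,-85,.25);val=[]
        for y in ys:
            P=np.array([.529,-.0829])+ex*xo*1e-3+ey*y*1e-3
            u,v=proj('top',[*P,.05])-.5
            val.append(cv2.getRectSubPix(g,(1,1),(float(u),float(v)))[0,0])
        val=np.array(val,float); k=np.where(val<110)[0]; k=k[(ys[k]<-95)]
        o.append((ys[k].min(),ys[k].max()))
    print(f,o)
    h=im.astype(int); w=[]
    for y in np.arange(-100,-78,2):
        P=np.array([.529,-.0829])+ey*y*1e-3; u,v=proj('top',[*P,.02]); c=h[int(v),int(u)]; w.append((int(y),int(c[2]-c[1])))
    print(w)
for n in('top',):
    pass
```

```text
t0.png [(np.float64(-142.0), np.float64(-113.75)), (np.float64(-142.0), np.float64(-112.5)), (np.float64(-142.0), np.float64(-112.25)), (np.float64(-142.0), np.float64(-112.5)), (np.float64(-142.0), np.float64(-115.25))]
[(-100, 2), (-98, 0), (-96, 2), (-94, 10), (-92, 53), (-90, 133), (-88, 158), (-86, 157), (-84, 154), (-82, 124), (-80, 56)]
t3.png [(np.float64(-142.0), np.float64(-113.75)), (np.float64(-142.0), np.float64(-112.5)), (np.float64(-142.0), np.float64(-112.25)), (np.float64(-142.0), np.float64(-112.75)), (np.float64(-142.0), np.float64(-115.25))]
[(-100, 1), (-98, 1), (-96, 3), (-94, 10), (-92, 54), (-90, 132), (-88, 157), (-86, 157), (-84, 157), (-82, 123), (-80, 55)]Traceback (most recent call last):
  File "<stdin>", line 11, in <module>
  File "h.py", line 13, in proj
    i,f,R,t=cam(n); c=R@np.array(p)+t; s=c[:2]/c[2]; s=s*(1+i['k1']*(s@s)); return f*s+[i['cx'],i['cy']]
            ~~~^^^
  File "h.py", line 4, in cam
    i=bot.camera_info(n); f=210/np.tan(np.radians(i['vertical_fov'])/2)
ValueError: time passes only in moves, steps and waits
```

Run:
```python
from h import *
g0=cv2.imread('pics/t0.png',0);g1=cv2.imread('pics/g.png',0)
def cen(g):  # knob top: darkest blob within guide; sub-pixel outer(-y) edge along rows
    U=cv2.resize(g[195:235,270:330],None,fx=8,fy=8,interpolation=cv2.INTER_CUBIC)
    m=((U<75)*255).astype(np.uint8); n,l,s,c=cv2.connectedComponentsWithStats(m)
    return [(c[i]/8+[270,195]-.44, s[i][:5]/8) for i in range(1,n) if 600<s[i][4]<6000 and not(s[i][0]==0 or s[i][0]+s[i][2]>=480)]
a=cen(g0);b=cen(g1);print(a,b)
O=np.array([.529,-.0829]);r=np.radians(9)
for q in(a,b):
    for c,s in q:
        w=atz('top',((c[0]+.5)/560,(c[1]+.5)/420),.047)[:2]-O; print((w@[-np.sin(r),np.cos(r)]*1e3).round(2), (w@[np.cos(r),np.sin(r)]*1e3).round(2))
```

```text
[(array([305.73043246, 212.83071186]), array([ 32.875,  15.375,   6.5  ,   6.375, 257.25 ]))] [(array([299.59606129, 213.75438216]), array([ 26.75 ,  16.125,   6.625,   6.625, 250.875]))]
-120.31 -1.26
-108.98 -1.47
```

Request:
{"api": "apply_moves", "payload": {
  "plan": [0.169,0.693,0,0,0.169,0.693,0,0,0.169,0.693,0,0,0.169,0.693,0,0,0.169,0.693,0,0,0.169,0.693,0,0,0,0,-0.8,0,0,0,-0.8,0,0,0,-0.8,0,-0.06,0.37,0,0,-0.025,0.16,0,0,0,0,0,0]
}}

```text
time_s: 24.55
position: [0.5529, -0.2126, 0.0346]
tcp_rot: [[0.987, 0.161, 0.002], [0.161, -0.987, -0.001], [0.002, 0.002, -1.0]]
force: [-0.0, -0.7, 0.9]
opening: 0.003
grasp_force: 0.0
```

```bash
python3 kb.py
```

```text
base 3.27 -131.84 z 0.034603168959785005 F -0.1 -0.6 0.8623791508495257 24.55
```

Request:
{"api": "apply_moves", "payload": {
  "plan": [-0.018,0.03,0,0,-0.018,0.03,0,0,-0.005,0.03,0,0,0,0,0,0]
}}

```text
time_s: 25.05
position: [0.5497, -0.2092, 0.0326]
tcp_rot: [[0.987, 0.159, -0.0], [0.159, -0.987, 0.0], [-0.0, -0.0, -1.0]]
force: [-0.3, 0.6, -1.0]
opening: 0.004
grasp_force: 0.0
```

Request:
{"api": "apply_moves", "payload": {
  "plan": [-0.003,0.02,0,0,-0.002,0.014,0,0,0,0,0,0]
}}

```text
time_s: 25.42
position: [0.5496, -0.208, 0.0326]
tcp_rot: [[0.987, 0.159, 0.0], [0.159, -0.987, -0.001], [0.0, 0.001, -1.0]]
force: [-0.4, -1.6, -0.7]
opening: 0.005
grasp_force: 1.2
```

```bash
python3 kb.py
```

```text
base 0.81 -126.82 z 0.032587137862968116 F -0.6 -1.5 -0.659840001437335 25.425
```

Request:
{"api": "apply_moves", "payload": {
  "plan": [-0.003,0.02,0,0,-0.003,0.02,0,0,0,0,0,0]
}}

```text
time_s: 25.8
position: [0.5497, -0.2077, 0.0327]
tcp_rot: [[0.987, 0.16, 0.001], [0.16, -0.987, -0.004], [0.001, 0.004, -1.0]]
force: [-1.4, -7.4, -2.2]
opening: 0.005
grasp_force: 3.6
```

Request:
{"api": "apply_moves", "payload": {
  "plan": [-0.003,0.02,0,0,0,0,0,0]
}}

```text
time_s: 26.05
position: [0.5498, -0.2076, 0.0327]
tcp_rot: [[0.987, 0.16, 0.002], [0.16, -0.987, -0.005], [0.001, 0.005, -1.0]]
force: [-1.8, -9.8, -2.8]
opening: 0.005
grasp_force: 4.6
```

```bash
python3 kb.py
```

```text
base 1.0 -126.43 z 0.032747524762467284 F -3.3 -9.4 -2.77916933560336 26.05
```

Request:
{"api": "apply_moves", "payload": {
  "plan": [-0.003,0.02,0,0,-0.001,0.006,0,0,0,0,0,0]
}}

```text
time_s: 26.42
position: [0.5498, -0.2074, 0.0328]
tcp_rot: [[0.987, 0.161, 0.002], [0.161, -0.987, -0.007], [0.001, 0.007, -1.0]]
force: [-2.5, -11.8, -3.3]
opening: 0.004
grasp_force: 5.9
```

Request:
{"api": "apply_moves", "payload": {
  "plan": [0.01,-0.06,0,0,0.02,-0.12,0,0,0.04,-0.25,0,0,0.04,-0.25,0,0,0,0,0.8,0,0,-0.6,0.8,0,0,-0.9,0.8,0,0,-0.9,0,0,-0.5,-0.9,0,0,-0.5,-0.9,0,0,0,0,0,0]
}}

```text
time_s: 27.8
position: [0.5023, -0.4517, 0.1527]
tcp_rot: [[0.988, 0.153, 0.001], [0.153, -0.988, -0.002], [0.0, 0.002, -1.0]]
force: [0.2, 0.6, 0.1]
opening: 0.004
grasp_force: 0.0
```

```bash
python3 green.py
python3 - <<'E'
from h import *
O=np.array([.529,-.0829]);r=np.radians(9)
for f in('t0.png','g.png'):
    g=cv2.imread('pics/'+f,0)
    U=cv2.resize(g[195:235,270:330],None,fx=8,fy=8,interpolation=cv2.INTER_CUBIC)
    m=((U<75)*255).astype(np.uint8); n,l,s,c=cv2.connectedComponentsWithStats(m)
    for i in range(1,n):
        if 600<s[i][4]*1<20000 and s[i][0]>0 and s[i][0]+s[i][2]<480: 
            q=c[i]/8+[270,195]; w=atz('top',(q[0]/560,q[1]/420),.047)[:2]-O; print(f,q,(w@[-np.sin(r),np.cos(r)]*1e3).round(2))
    # guide end: bright->dark transition along two side rails, z=.023
    o=[]
    for xo in(-12,-9,9,12):
        ys=np.arange(-155,-130,.25); val=[]
        pts=[proj('top',[*(O+np.array([np.cos(r),np.sin(r)])*xo*1e-3+np.array([-np.sin(r),np.cos(r)])*y*1e-3),.023])-.5 for y in ys[::4]]
        pts=np.array(pts,np.float32); val=cv2.remap(g,pts[:,0].reshape(1,-1),pts[:,1].reshape(1,-1),cv2.INTER_LINEAR)[0]
        o.append(float(ys[::4][np.where(val>130)[0][0]]))
    print('guide end (nominal -142)',o)
E
```

```text
green 237 (np.float64(238.23), np.float64(202.67), np.int64(230), np.int64(246))
t0.png [306.17043246 213.27071186] -120.21
guide end (nominal -142) [-142.0, -141.0, -141.0, -142.0]
g.png [299.92959701 214.05242519] -108.72
guide end (nominal -142) [-142.0, -142.0, -141.0, -142.0]
```

The guide end registers at its nominal −142 mm and the knob sits at about −109 mm (home is −110). It did not move under a firmer push, so the bolt is home.

```bash
python3 -c "
from rig import bot
print(bot.hand_in())"
```

```text
the job is handed in; nothing more can be done
None
```

I turned the wheel until the green filter was centred in the window, slid the index bolt to its solid stop so it locks the wheel, and handed the job in. Sampled forces peaked at about 9 N on the rim and 12 N on the bolt, and I never went near the dish, bottle, forceps or tube.

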